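# Free the safety hook of a sample cabinet and open its door

## Robot

A 6-joint arm with a two-finger parallel gripper is mounted at the origin on a cart in front of the work surface, level with it; the furniture and walls round the work are solid. World frame = base frame: x ahead of the robot, y to its left, z up, the work surface at z = 0. Lengths are in m, angles in degrees, forces in N, time in s.
With the tool pointing down it reaches from about 0.25 to 0.725 m from the base axis. Payload 9.7 kg.
Tool frame: the origin (TCP) lies midway between the tips of the shut fingers; the grasp point (between the pads) lies 19 mm behind it (bot.hold_point_z is the distance from the TCP to the grasp point, in m); z points along the fingers, y is the line along which they close (so a half turn about z gives the same grasp; the last joint's range is limited). The gripper opens to 85 mm and grips with 20 to 120 N. Pads are 22 mm wide; open, the fingers measure 114 mm over their backs; the gripper's body (76 mm by 85 mm) begins 54 mm behind the grasp point. The pads swing forward as they close: fully open they stand 13 mm farther back than shut.
Start: joints at [70.703, 4.979, 10.078, 95.1, 0, 90], TCP at [0.182, 0.519, 0.231] pointing down, gripper open.
Joint ranges: [-179.16, 179.16], [-48.56, 103.87], [-65.8, 70.77], [-126.05, 130.52], [-82.76, 87.17], [-180, 180]. Speed limits (degrees/s): [127.2, 127.2, 147.25, 180, 180, 180].

## Interface

Orientations are given as [roll, pitch, yaw] about the fixed x, y, z axes, in that order (R = Rz(yaw) Ry(pitch) Rx(roll)).
In Python, from workcell import bot gives the robot as it stands.
- The arm moves only by the tool play_rows, never from a script. Its argument "steps" is a list that holds one entry, the list of rows, each a list of 4 numbers: the shift along the tool's x, y, z in m, then the turn about the tool's z in rad. In form: [[[tx, ty, tz, yaw], ...]]. A call has exactly 5 rows; each row shifts and turns the commanded pose from where the row before left it, along the tool's axes as they then stand; what a row does not reach is not made up. A row lasts 1/12 s, in which the tool goes at most 41.7 mm and 7.16 degrees, less where a joint would pass 70% of its speed; a pose out of reach is approached as far as the arm can. A call is refused whole if a number of a shift passes 0.0417 or a number of a turn 0.125, either way. A call with a gripper value outside its range is refused whole. "gripper" is the finger opening in m, from 0 to 0.0854, set as the call begins (left out, the last holds). The fingers move at their own pace and stop on an object; "squeeze" is the grip in N (left out, the last holds). Time passes only in rows, so rows that do not move let the fingers close, or fill a call up. It gives the time, the measured TCP pose, the force, the opening and the grip force at its end, in the units of the state.
- bot.get_obs(): the state, without advancing time (a new reading comes with each control period).
- bot.camera(name): name is "scene" or "top"; returns a dict with "img" (480x640x3 uint8, blue, green, red), "vfov" (degrees; the focal length in pixels is half the picture's height over the tangent of half this angle, whatever the lens; pixels are square), "cx", "cy" (the principal point, pixels), "D" ([k1, k2, p1, p2, k3] as OpenCV has them; the pictures are not rectified), "xyz" and "attitude" of the camera in the world. Camera axes: x right, y down, z forward; pixel columns grow to the right and rows downward; lengths in m; the calibration is good to about 2 mm. A picture is of the moment at which its call begins. There is no depth.
- bot.job_done(): hands the job in; it is judged then, once.
The state is a dict: "time": time; "q": joint angles; "qd": joint speeds; "joint_efforts": joint torques, N m; "ee_pos": TCP position; "tcp_rot": TCP orientation; "wrist_force": force on the tool from outside, world axes, zero at the start; "torque": the same for the moment, N m; "opening": finger opening in m; "grasp_force": force on a finger pad.
Only numpy, scipy, OpenCV 4.12 (cv2) and the standard library are available. Lean on these libraries where they do the work, as an engineer would, in place of code of your own. Each camera call takes 0.05 s, during which the arm holds its last target. There are 200 camera calls.

## Task

Open the small white sample cabinet so that its samples can be reached. Its door comes out only a little way, until a safety hook inside catches it; draw it gently to there, press the hook down through the gap behind the door's top edge to free it, and swing the door round until it stands about square to the cabinet. Be gentle with the hook, pressing and pulling, do not fling the door, and leave the things round about where they are.

Things in the scene. Friction and masses are not known exactly. Their poses are not given: they have to be found in the camera images.
- cabinet: Fixed white bench-top cabinet, 190 deep (x) x 270 wide (y) x 215 mm high, open at its front, which faces -x of its frame, towards the robot; clear-paned door. Origin: centre of its underside, on the bench. The front edge of its 8 mm roof lies at x = -95 mm.
- door (a joint): Door angle, rad: 0 shut, grows as its free left (+y) edge swings towards the robot; limit 1.75. Starts at 0 to 0.03 and swings easily to about 0.17, where its hook catches; 4 to 6 N of pull tells that it has (over 40 N on its barb breaks it). It is past the catch at 0.27 and then swings freely. 0.7 kg; stays where it is left (hinge friction 0.1 N m).
- door_hinge (a point): Point on the upright hinge line, at the right-hand (-y) end of the cabinet's front, at the door's top edge (215 mm up). Its frame turns with the door: y along the door to its free edge (270 mm), x from the inner face (x = 0) into the cabinet, z up. Outer face at x = -22 mm; lower edge 12 mm over the bench. Door shut: axes as the cabinet's.
- handle_top (a point): Top end of the steel bar handle on the door's outer face: upright round bar, 10 mm thick, reaching 70 mm down from here, its axis 35 mm in front of the outer face and 24 mm from the free edge. Stand-offs to the door 30 and 60 mm below this point. Axes as door_hinge.
- gap_mouth (a point): Moves with the door: at its top edge, 18 mm inside its inner face, 200 mm from the hinge, over the hook. When the hook has caught, this is the middle of the gap between door and roof edge, about 35 mm wide there (the door stands at a slant of 0.17 rad). Axes as door_hinge.
- pad_mark (a point): Nominal top of the hook's thumb pad, 26 mm below the door's top edge, 11 mm inside its inner face, 200 mm from the hinge. The latch sits in slotted holes, so the true pad lies up to 8 mm above or below this mark (not measured: find it by touch). The hook is a grey lever, 16 mm wide, reaching 75 mm inwards; the pad is a round cross ridge on it. Axes as door_hinge.
- roof_edge (a point): Fixed: upper front corner of the cabinet's roof, over the keeper, a 40 mm wide steel plate 20 mm behind the edge, which the hook's barb catches behind. The pad takes about 3 N to start moving down, 4 to 9 N (2 to 8 mm, most where the pad is high) to bring the barb clear, 10 N at its stop (9 mm); over 18 N breaks it. Let go, it springs up. Axes as the cabinet's.
- masking_tape: Loose roll of masking tape, 103 mm across, 25 mm high, lying on the right-hand half of the cabinet's roof. Origin: centre of its underside.
- swab_tub: Loose paper tub of cotton swabs, 82 mm across, 77 mm high, standing on the bench to the left of the cabinet. Origin: centre of its underside.
- vial: Loose screw-cap glass vial, 22 mm across, 52 mm high, standing on the bench to the right of where the door swings. Origin: centre of its underside.

How it is judged (in metres and radians):
On the way, in this order (a step that is already met when the one before it is completed fails the run):
1. the door is drawn out to where the hook catches (value of joint door between 0.14 and 0.23 rad), for 0.2 s.
2. the hook is pressed and the door has passed its catch (value of joint door above 0.4 rad), for 0.1 s.
At the end, for the whole second after the job is handed in: The door stands open by more than 1.2 rad (69 degrees) and is at rest; the tape roll, swab tub and vial are where they were (20 mm) (value of joint door above 1.2 rad and velocity of joint door between -0.05 and 0.05 rad/s and distance of each of masking_tape, swab_tub, vial from where it was at the start of the episode below 0.02 m); the robot touches nothing.
It fails at once if the hook's arm or pad is pressed with more than 18 N (contact force between any of hook_c0, hook_c1 and anything else above 18 N).
It fails at once if the hook's barb is wrenched against its keeper with more than 40 N (contact force between keeper_c0 and anything else above 40 N).
It fails at once if the door is flung (faster than 2 rad/s) (velocity of joint door above 2 rad/s or velocity of joint door below -2 rad/s).
It fails at once if the tape roll, the swab tub or the vial is moved by more than 20 mm (distance of any of masking_tape, swab_tub, vial from where it was at the start of the episode above 0.02 m).
It also fails if it takes over 67 s, if anything falls off the work surface, if the arm or the gripper's body presses on something with over 40 N, if the wrist force passes 120 N, or if a joint passes its speed limit or range.

## Working session

There is one attempt and no reset: what is moved stays moved. The work goes in short steps, Python scripts to look and compute and a tool call to move; the robot and the scene stay as the last step left them, time stands still between calls to the robot, and variables do not carry over. Pictures are saved under pics/ and viewed, at most 10 in all, crops included, and the job is handed in when it is done.

Besides the shell and the picture viewer there is one more tool, called in YAML: its name, and indented under it one key for each argument. play_rows: Moves the arm, as the interface text tells. Its arguments: {"type":"object","properties":{"steps":{"type":"array","items":{"type":"array","items":{"type":"array","items":{"type":"number"}}}},"gripper":{"type":"number"},"squeeze":{"type":"number"}},"required":["steps"]}

```bash
mkdir -p pics; cat > h.py <<'E'
import numpy as np,cv2
from scipy.spatial.transform import Rotation as R
from workcell import bot
def snap(n):
    c=bot.camera(n); f=240/np.tan(np.radians(c['vfov']/2))
    c['K']=np.array([[f,0,c['cx']],[0,f,c['cy']],[0,0,1.]]); c['D']=np.array(c['D'],float)
    c['t']=np.array(c['xyz'],float); return c
E
python3 - <<'E'
from h import *
for n in('scene','top'):
    c=snap(n); cv2.imwrite(f'pics/{n}0.png',c['img']); print(n,c['K'][0,0],c['cx'],c['cy'],c['D'],c['xyz'],c['attitude'])
o=bot.get_obs();print(o)
E
```

```text
scene 508.0785377310781 317.59796805177865 247.55114170496572 [0.01519392 0.         0.         0.         0.        ] [-0.27824107 -0.63139801  0.64925386] [-113.58822709    1.18949327  -51.23677488]
top 439.1630651194085 327.72296218536087 244.16769526455704 [0.00720478 0.         0.         0.         0.        ] [0.39426218 0.10376416 1.33975407] [-170.2934051    -1.36485917  -89.23559431]
{'time': 0.1, 'q': array([7.07023504e+01, 5.01137167e+00, 1.00409819e+01, 9.50991575e+01,
       5.85060516e-05, 9.00015509e+01]), 'qd': array([ 0.15079005, -0.04766759,  0.12762698,  0.01436767, -0.02262273,
       -0.13148598]), 'joint_efforts': array([ 1.47712954e-04, -5.21562696e+01,  4.65653157e+01,  1.59626640e-02,
        6.45284513e-05, -6.34527684e-07]), 'ee_pos': array([0.18169973, 0.51892211, 0.23063892]), 'tcp_rot': array([-1.79930453e+02, -5.66234509e-05,  1.60700799e+02]), 'wrist_force': array([-0.98512727,  0.10816392, -0.15893167]), 'torque': array([0.04957682, 0.04636644, 0.00638354]), 'grasp_force': 0.0, 'opening': 0.08549476705458349}
```

View pics/scene0.png

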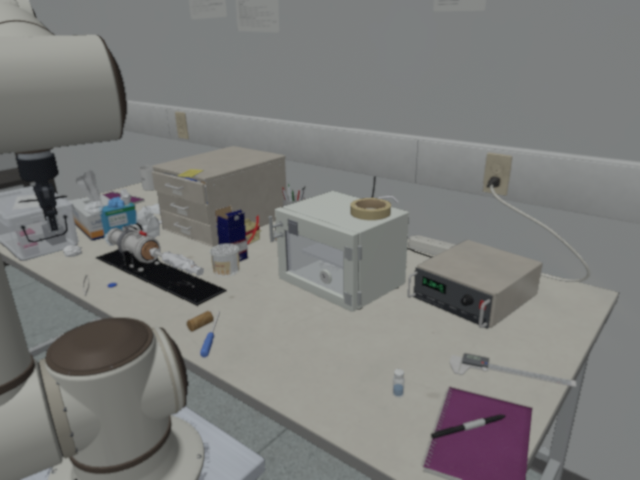

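View pics/top0.png

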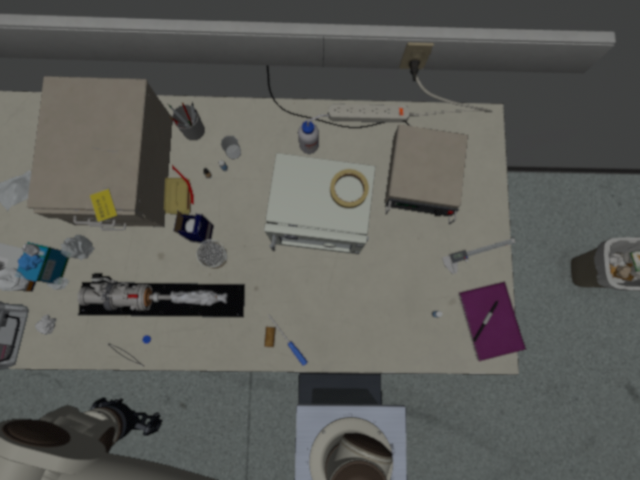

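The scene view shows the cabinet at (275–410, 195–305), with the tape at (370,208), the tub at (225,258) and the vial at (398,382). In the top view the roof spans (267–375, 155–250), the handle is at about (275,242), the tub at (211,253) and the vial at (436,314).

```bash
python3 - <<'E'
import cv2,numpy as np
a=cv2.imread('pics/top0.png')[148:258,258:388]; b=cv2.imread('pics/scene0.png')[185:310,265:415]
a=cv2.resize(a,None,fx=6,fy=5.4545,interpolation=cv2.INTER_CUBIC)
b=cv2.resize(b,(720,600),interpolation=cv2.INTER_CUBIC)
a=cv2.resize(cv2.imread('pics/top0.png')[148:258,258:388],None,fx=5,fy=5,interpolation=cv2.INTER_CUBIC)
cv2.imwrite('pics/a.png',a);cv2.imwrite('pics/b.png',b)
E
```

```text
(no output)
```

View pics/a.png

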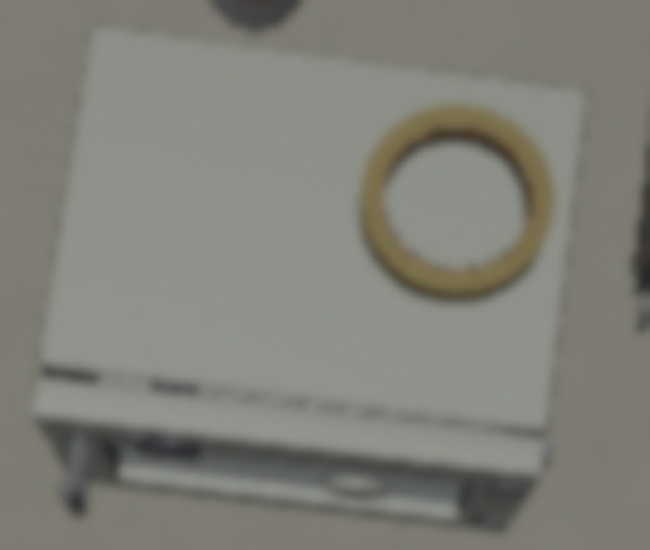

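View pics/b.png

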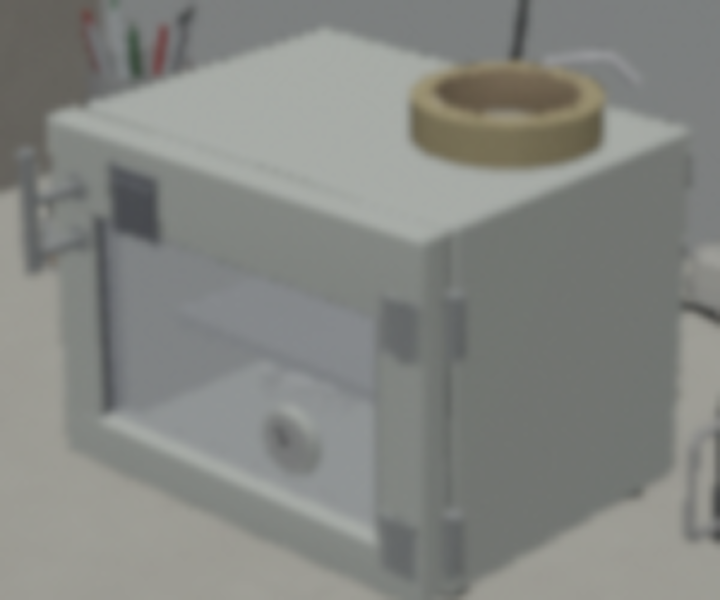

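The close-ups give the roof corners (crop a: 95,30; 583,92; 547,430; 43,370) and the door's outer top edge (35,412)–(543,475).

```bash
cat >> h.py <<'E'
def cast(c,uv,z):
    r=R.from_euler('xyz',c['attitude'],degrees=True).as_matrix()
    p=cv2.undistortPoints(np.array(uv,float).reshape(-1,1,2),c['K'],c['D']).reshape(-1,2)
    d=np.c_[p,np.ones(len(p))]@r.T
    return c['t']+d*((z-c['t'][2])/d[:,2])[:,None]
def proj(c,P):
    r=R.from_euler('xyz',c['attitude'],degrees=True).as_matrix()
    return cv2.projectPoints(np.array(P,float).reshape(-1,3),cv2.Rodrigues(r.T)[0],-r.T@c['t'],c['K'],c['D'])[0].reshape(-1,2)
E
python3 - <<'E'
from h import *
np.set_printoptions(precision=4,suppress=True)
top=snap('top');sc=snap('scene')
f=lambda a,s,o:(np.array(a)+.5)/s-.5+o
W=cast(top,f([(95,30),(583,92),(547,430),(43,370),(35,412),(543,475)],5,(258,148)),.215)
S=cast(sc,f([(325,28),(688,130),(425,243),(50,115)],4.8,(265,185)),.215)
print(W[:,:2],S[:,:2],sep='\n')
M=np.array([(95,135),(95,-135),(-95,-135),(-95,135),(-117,135),(-117,-135)])/1e3
MS=np.array([(95,135),(95,-135),(-117,-135),(-117,135)])/1e3
for m,w in((M,W),(MS,S)):
    w=w[:,:2];a=m-m.mean(0);b=w-w.mean(0)
    th=np.arctan2((a[:,0]*b[:,1]-a[:,1]*b[:,0]).sum(),(a*b).sum());r=R.from_euler('z',th).as_matrix()[:2,:2]
    t=w.mean(0)-r@m.mean(0);print('yaw',np.degrees(th),'org',t,'res',np.abs(w-(m@r.T+t)).max(0))
for n,p in(('tub',(211,243)),):print(n,cast(top,[p],.077))
print('vial',cast(top,[(436,314)],.052),'scenevial',cast(sc,[(398,374)],.052),'tub sc',cast(sc,[(225,248)],.077))
E
```

```text
[[ 0.8314  0.2201]
 [ 0.8023 -0.0425]
 [ 0.6169 -0.0228]
 [ 0.6441  0.2411]
 [ 0.6216  0.2444]
 [ 0.5929 -0.0207]]
[[ 0.8361  0.2207]
 [ 0.8018 -0.0445]
 [ 0.593  -0.023 ]
 [ 0.6243  0.2472]]
yaw -6.169058816891908 org [0.7236 0.0991] res [0.0022 0.003 ]
yaw -6.7939372974708325 org [0.7247 0.0988] res [0.0013 0.002 ]
tub [[0.6082 0.4151 0.077 ]]
vial [[ 0.4142 -0.2421  0.052 ]] scenevial [[ 0.4105 -0.2543  0.052 ]] tub sc [[0.5793 0.4092 0.077 ]]
```

```bash
cat >> h.py <<'E'
YAW=np.radians(-6.4);ORG=np.array([.724,.099]);
def rot(a):return np.array([[np.cos(a),-np.sin(a)],[np.sin(a),np.cos(a)]])
HINGE=ORG+rot(YAW)@[-.095,-.135]
def dpt(x,y,th):return HINGE+rot(YAW+th)@[x,y]
def world2tool(d,yaw): # d=dx,dy,dz
    return R.from_euler('xyz',[180,0,yaw],degrees=True).inv().apply(d)
E
python3 - <<'E'
from h import *
np.set_printoptions(precision=4,suppress=True)
top=snap('top');sc=snap('scene')
for th in(0,.03):
  h=dpt(-.057,.246,th);print('handle',th,h)
  for z in(.215,.2,.19,.18,.12,.11):
    print(z,((proj(sc,[*h,z])-(265,185)+.5)*4.8-.5)[0],((proj(top,[*h,z])-(258,148)+.5)*5-.5)[0])
o=bot.get_obs();print(o['ee_pos'],o['tcp_rot'],o['time'])
print(world2tool([*(dpt(-.057,.246,0.015)-o['ee_pos'][:2]),0],o['tcp_rot'][2]))
E
```

```text
handle 0 [0.5853 0.2263]
0.215 [ 28.2594 142.5558] [ 67.5502 481.2645]
0.2 [ 29.9049 169.289 ] [ 70.4997 486.1012]
0.19 [ 30.993  186.9725] [ 72.4243 489.2573]
0.18 [ 32.074  204.5465] [ 74.3166 492.3604]
0.12 [ 38.4152 307.7488] [ 85.0342 509.9358]
0.11 [ 39.4486 324.5854] [ 86.7211 512.7022]
handle 0.03 [0.5778 0.2253]
0.215 [ 19.7135 146.906 ] [ 68.957  495.5949]
0.2 [ 21.4066 173.7418] [ 71.8916 500.2528]
0.19 [ 22.5261 191.4925] [ 73.8065 503.2922]
0.18 [ 23.6383 209.1328] [ 75.6891 506.2805]
0.12 [ 30.1616 312.7149] [ 86.3514 523.2047]
0.11 [ 31.2245 329.6119] [ 88.0295 525.8685]
[0.1817 0.519  0.2311] [-179.9762    0.0009  160.7028] 0.3
[-0.4743 -0.1446 -0.    ]
```

play_rows:
  steps:
    - [[0,0,-0.03,0],[-0.036,-0.011,0,0],[-0.036,-0.011,0,0],[-0.036,-0.011,0,0],[-0.036,-0.011,0,0]]
  gripper: 0.0854
  squeeze: 40

```text
time: 0.72
ee_pos: [0.3041, 0.429, 0.2614]
tcp_rot: [180.0, 0.0, 160.8]
wrist_force: [-0.8, 1.1, -0.0]
opening: 0.0857
grasp_force: 0.0
```

play_rows:
  steps:
    - [[-0.036,-0.011,0,0],[-0.036,-0.011,0,0],[-0.036,-0.011,0,0],[-0.036,-0.011,0,0],[-0.036,-0.011,0,0]]

```text
time: 1.13
ee_pos: [0.4561, 0.3172, 0.2614]
tcp_rot: [180.0, 0.0, 160.7]
wrist_force: [-0.5, 1.2, 0.1]
opening: 0.0853
grasp_force: 0.0
```

play_rows:
  steps:
    - [[-0.036,-0.011,0,0],[-0.02,-0.006,0,0],[0,0,0,-0.11],[0,0,0,-0.11],[0,0,0,0]]

```text
time: 1.55
ee_pos: [0.5025, 0.2835, 0.261]
tcp_rot: [-180.0, -0.0, 173.5]
wrist_force: [-0.1, 0.2, 1.2]
opening: 0.0854
grasp_force: 0.0
```

play_rows:
  steps:
    - [[-0.029,-0.016,0,0],[-0.029,-0.016,0,0],[-0.0285,-0.016,0,0],[0,0,0.02,0],[0,0,0,0]]

```text
time: 1.97
ee_pos: [0.5828, 0.2252, 0.2376]
tcp_rot: [-179.9, -0.2, 173.0]
wrist_force: [-0.6, -0.4, -1.2]
opening: 0.0856
grasp_force: 0.0
```

play_rows:
  steps:
    - [[0,0,0.012,0],[0,0,0.012,0],[0,0,0.012,0],[0,0,0.012,0],[0,0,0.006,0]]

```text
time: 2.38
ee_pos: [0.5812, 0.227, 0.1865]
tcp_rot: [-180.0, -0.1, 173.2]
wrist_force: [-0.2, -0.0, 0.3]
opening: 0.0855
grasp_force: 0.0
```

```bash
python3 - <<'E'
from h import *
o=bot.get_obs();print(o['ee_pos'],o['wrist_force'],o['opening'])
top=snap('top');sc=snap('scene')
a=cv2.resize(top['img'][160:270,240:340],None,fx=4,fy=5,interpolation=cv2.INTER_CUBIC)
b=cv2.resize(sc['img'][165:275,230:320],(400,550),interpolation=cv2.INTER_CUBIC)
cv2.imwrite('pics/c.png',np.hstack([a,b]))
E
```

```text
[0.58117297 0.22696698 0.18645108] [-0.16644534 -0.04970277  0.27381866] 0.08548579915068744
```

View pics/c.png

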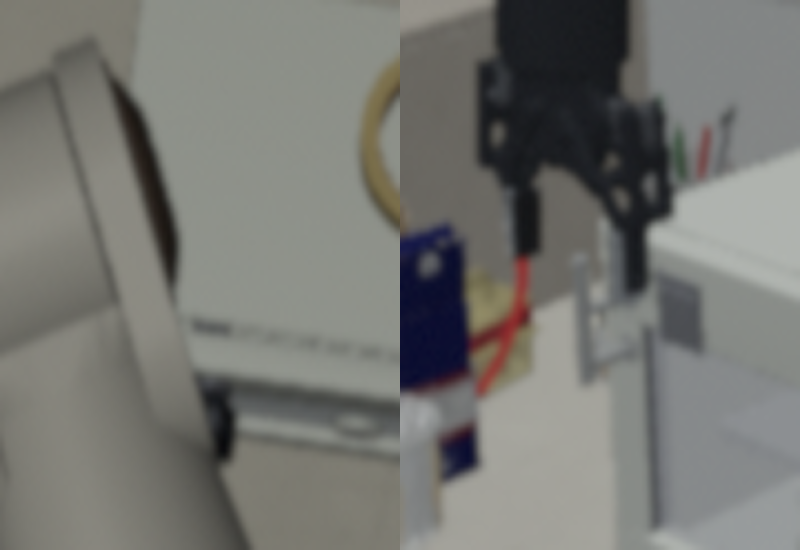

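The open fingers straddle the bar: the bar is at (580,265) in the crop, with finger tips at (525,250) and (640,285). I'll close now.

play_rows:
  steps:
    - [[0,0,0,0],[0,0,0,0],[0,0,0,0],[0,0,0,0],[0,0,0,0]]
  gripper: 0.0

```text
time: 2.9
ee_pos: [0.5825, 0.2263, 0.1877]
tcp_rot: [180.0, 0.0, 173.3]
wrist_force: [0.5, 0.2, -0.2]
opening: 0.0256
grasp_force: 0.0
```

play_rows:
  steps:
    - [[0,0,0,0],[0,0,0,0],[0,0,0,0],[0,0,0,0],[0,0,0,0]]

```text
time: 3.32
ee_pos: [0.5824, 0.2271, 0.1876]
tcp_rot: [179.9, 0.0, 173.3]
wrist_force: [-1.0, 4.8, 1.0]
opening: 0.0085
grasp_force: 39.0
```

play_rows:
  steps:
    - [[0.004,-0.001,0,-0.016],[0.004,-0.001,0,-0.016],[0.004,-0.001,0,-0.016],[0.004,-0.001,0,-0.016],[0.004,-0.001,0,-0.016]]

```text
time: 3.73
ee_pos: [0.5618, 0.2235, 0.1876]
tcp_rot: [179.9, 0.0, 178.0]
wrist_force: [-0.7, 5.0, 1.8]
opening: 0.0082
grasp_force: 39.2
```

play_rows:
  steps:
    - [[0.003,-0.0008,0,-0.012],[0.003,-0.0008,0,-0.012],[0.003,-0.0008,0,-0.012],[0.003,-0.0008,0,-0.012],[0,0,0,0]]

```text
time: 4.15
ee_pos: [0.5493, 0.2204, 0.1876]
tcp_rot: [179.9, -0.0, -179.3]
wrist_force: [-1.9, 5.3, 1.8]
opening: 0.0081
grasp_force: 39.4
```

play_rows:
  steps:
    - [[0.0015,-0.0005,0,-0.006],[0.0015,-0.0005,0,-0.006],[0.0015,-0.0005,0,-0.006],[0,0,0,0],[0,0,0,0]]

```text
time: 4.57
ee_pos: [0.5453, 0.2193, 0.1876]
tcp_rot: [179.9, 0.0, -178.3]
wrist_force: [-0.6, 7.5, 2.0]
opening: 0.0084
grasp_force: 39.3
```

play_rows:
  steps:
    - [[0.001,0,0,-0.004],[0.001,0,0,-0.004],[0.001,0,0,-0.004],[0,0,0,0],[0,0,0,0]]

```text
time: 4.98
ee_pos: [0.5443, 0.219, 0.1876]
tcp_rot: [179.9, 0.2, -177.6]
wrist_force: [9.6, 7.4, -1.9]
opening: 0.008
grasp_force: 39.1
```

play_rows:
  steps:
    - [[-0.001,0,0,0],[0,0,0,0],[0,0,0,0],[0,0,0,0],[0,0,0,0]]
  gripper: 0.05

```text
time: 5.4
ee_pos: [0.5434, 0.2182, 0.1872]
tcp_rot: [-180.0, -0.0, -177.6]
wrist_force: [-0.5, -1.1, 0.3]
opening: 0.0501
grasp_force: 0.0
```

play_rows:
  steps:
    - [[0,0,0,0],[0,0,-0.02,0],[0,0,-0.02,0],[0,0,-0.02,0],[0,0,-0.02,0]]

```text
time: 5.82
ee_pos: [0.5433, 0.2183, 0.2682]
tcp_rot: [-180.0, -0.0, -177.6]
wrist_force: [1.2, 0.5, -0.8]
opening: 0.0501
grasp_force: 0.0
```

```bash
python3 - <<'E'
from h import *
o=bot.get_obs();print(o['ee_pos'],o['tcp_rot'],o['wrist_force'],o['opening'])
for th in(.15,.166,.18):
  for x in(.013,.018):
    p=dpt(x,.2,th);print(th,x,p,world2tool([*(p-o['ee_pos'][:2]),0],o['tcp_rot'][2]))
print('roof edge front line y=.2 mid',ORG+rot(YAW)@[-.095,.065])
E
```

```text
[0.54331753 0.21825114 0.26822315] [-1.79990894e+02 -5.24706713e-03 -1.77639026e+02] [ 1.2370257   0.48082802 -0.80423233] 0.05011176595497219
0.15 0.013 [0.6198763  0.17578198] [-7.47442592e-02 -4.55869531e-02 -5.58279162e-18]
0.15 0.018 [0.62487263 0.17597343] [-7.97442381e-02 -4.56014923e-02 -5.58457215e-18]
0.166 0.013 [0.61667013 0.17584165] [-7.15432757e-02 -4.53952526e-02 -5.55931508e-18]
0.166 0.018 [0.62166276 0.17611302] [-7.65428472e-02 -4.53297937e-02 -5.55129868e-18]
0.18 0.013 [0.61386426 0.17585178] [-6.87402072e-02 -4.52695446e-02 -5.54392029e-18]
0.18 0.018 [0.61885261 0.17619301] [-7.37383723e-02 -4.51341004e-02 -5.52733316e-18]
roof edge front line y=.2 mid [0.63683753 0.17418446]
```

play_rows:
  steps:
    - [[-0.019,-0.0115,0,0],[-0.019,-0.0115,0,0],[-0.019,-0.0115,0,0],[-0.019,-0.0115,0,0],[0,0,0,0.05]]
  gripper: 0.0

```text
time: 6.23
ee_pos: [0.6238, 0.1736, 0.2658]
tcp_rot: [-179.9, -0.0, 179.4]
wrist_force: [0.4, 0.3, -0.2]
opening: -0.0001
grasp_force: 0.0
```

play_rows:
  steps:
    - [[0,0,0.02,0],[0,0,0.016,0],[0,0,0,0],[0,0,0,0],[0,0,0,0]]

```text
time: 6.65
ee_pos: [0.6213, 0.1756, 0.2324]
tcp_rot: [180.0, 0.0, 179.5]
wrist_force: [0.3, 0.5, -0.7]
opening: -0.0
grasp_force: 0.0
```

```bash
python3 - <<'E'
from h import *
o=bot.get_obs();print(o['ee_pos'],o['tcp_rot'],o['wrist_force'],o['opening'])
p=dpt(.018,.2,.166);print(p-o['ee_pos'][:2])
top=snap('top');sc=snap('scene')
a=cv2.resize(top['img'][170:270,240:340],(400,550),interpolation=cv2.INTER_CUBIC)
b=cv2.resize(sc['img'][165:275,260:340],(400,550),interpolation=cv2.INTER_CUBIC)
cv2.imwrite('pics/d.png',np.hstack([a,b]))
E
```

```text
[0.62134711 0.17558985 0.23237411] [1.79989910e+02 4.53428694e-02 1.79499863e+02] [ 0.33812579  0.46369697 -0.65723601] -3.0054785374246644e-06
[0.00031565 0.00052316]
```

View pics/d.png

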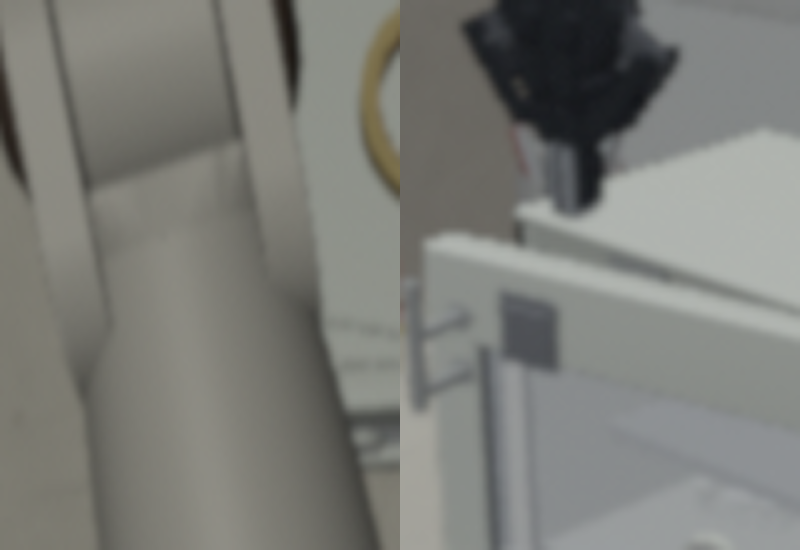

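The door is ajar and its top edge is visible. The shut fingers sit about 17 mm above the gap, with the tip at (575,213) in the crop.

play_rows:
  steps:
    - [[0,0,0.007,0],[0,0,0.007,0],[0,0,0.006,0],[0,0,0.006,0],[0,0,0,0]]

```text
time: 7.17
ee_pos: [0.6208, 0.1754, 0.2033]
tcp_rot: [-180.0, -0.1, 179.5]
wrist_force: [-1.1, -0.9, -0.9]
opening: 0.0003
grasp_force: 0.0
```

play_rows:
  steps:
    - [[0,0,0.002,0],[0,0,0.002,0],[0,0,0.002,0],[0,0,0,0],[0,0,0,0]]

```text
time: 7.58
ee_pos: [0.6213, 0.1756, 0.1993]
tcp_rot: [-180.0, 0.0, 179.5]
wrist_force: [-0.4, -0.6, -0.4]
opening: -0.0001
grasp_force: 0.0
```

play_rows:
  steps:
    - [[0,0,0.001,0],[0,0,0.001,0],[0,0,0.001,0],[0,0,0,0],[0,0,0,0]]

```text
time: 8.0
ee_pos: [0.6213, 0.1755, 0.1962]
tcp_rot: [-180.0, -0.0, 179.5]
wrist_force: [0.1, 0.0, -0.1]
opening: 0.0001
grasp_force: 0.0
```

play_rows:
  steps:
    - [[0,0,0.001,0],[0,0,0.001,0],[0,0,0,0],[0,0,0,0],[0,0,0,0]]

```text
time: 8.42
ee_pos: [0.6213, 0.1755, 0.1943]
tcp_rot: [-180.0, -0.0, 179.5]
wrist_force: [-0.1, -0.5, -0.4]
opening: -0.0003
grasp_force: 0.0
```

play_rows:
  steps:
    - [[0,0,0.001,0],[0,0,0.001,0],[0,0,0,0],[0,0,0,0],[0,0,0,0]]

```text
time: 8.83
ee_pos: [0.6213, 0.1755, 0.1923]
tcp_rot: [-180.0, -0.0, 179.5]
wrist_force: [-0.6, -0.1, 0.2]
opening: -0.0002
grasp_force: 0.0
```

play_rows:
  steps:
    - [[0,0,0.001,0],[0,0,0.001,0],[0,0,0,0],[0,0,0,0],[0,0,0,0]]

```text
time: 9.25
ee_pos: [0.6213, 0.1755, 0.1903]
tcp_rot: [-180.0, -0.0, 179.5]
wrist_force: [-0.4, 0.1, 0.3]
opening: -0.0001
grasp_force: 0.0
```

play_rows:
  steps:
    - [[0,0,0.001,0],[0,0,0.001,0],[0,0,0,0],[0,0,0,0],[0,0,0,0]]

```text
time: 9.67
ee_pos: [0.6213, 0.1755, 0.1883]
tcp_rot: [-180.0, -0.0, 179.5]
wrist_force: [-0.1, 0.1, 0.1]
opening: 0.0001
grasp_force: 0.0
```

play_rows:
  steps:
    - [[0,0,0.001,0],[0,0,0.001,0],[0,0,0,0],[0,0,0,0],[0,0,0,0]]

```text
time: 10.08
ee_pos: [0.6213, 0.1756, 0.1863]
tcp_rot: [180.0, 0.0, 179.5]
wrist_force: [0.7, -0.3, -0.4]
opening: -0.0001
grasp_force: 0.0
```

play_rows:
  steps:
    - [[0,0,0.001,0],[0,0,0.001,0],[0,0,0,0],[0,0,0,0],[0,0,0,0]]

```text
time: 10.5
ee_pos: [0.6213, 0.1756, 0.1843]
tcp_rot: [-180.0, -0.0, 179.5]
wrist_force: [-0.3, -0.2, -0.5]
opening: -0.0003
grasp_force: 0.0
```

play_rows:
  steps:
    - [[0,0,0.001,0],[0,0,0.001,0],[0,0,0,0],[0,0,0,0],[0,0,0,0]]

```text
time: 10.92
ee_pos: [0.6213, 0.1756, 0.1823]
tcp_rot: [-180.0, -0.0, 179.5]
wrist_force: [0.2, 0.2, 0.6]
opening: -0.0001
grasp_force: 0.0
```

play_rows:
  steps:
    - [[0,0,0.001,0],[0,0,0.001,0],[0,0,0,0],[0,0,0,0],[0,0,0,0]]

```text
time: 11.33
ee_pos: [0.6215, 0.1756, 0.1806]
tcp_rot: [180.0, 0.0, 179.5]
wrist_force: [-0.2, -0.1, 3.3]
opening: -0.0
grasp_force: 1.7
```

play_rows:
  steps:
    - [[0,0,0.001,0],[0,0,0.001,0],[0,0,0,0],[0,0,0,0],[0,0,0,0]]

```text
time: 11.75
ee_pos: [0.6215, 0.1756, 0.1785]
tcp_rot: [180.0, 0.0, 179.5]
wrist_force: [-0.0, -0.7, 4.9]
opening: -0.0002
grasp_force: 2.6
```

play_rows:
  steps:
    - [[0,0,0.001,0],[0,0,0.001,0],[0,0,0,0],[0,0,0,0],[0,0,0,0]]

```text
time: 12.17
ee_pos: [0.6216, 0.1755, 0.1769]
tcp_rot: [180.0, 0.1, 179.5]
wrist_force: [0.1, -0.3, 7.1]
opening: 0.0001
grasp_force: 3.4
```

play_rows:
  steps:
    - [[0.002,0,0,0],[0.002,0,0,0],[0.002,0,0,0],[0.002,0,0,0],[0,0,0,0]]

```text
time: 12.58
ee_pos: [0.6134, 0.1755, 0.1769]
tcp_rot: [-180.0, 0.1, 179.5]
wrist_force: [-0.7, -1.0, 7.2]
opening: 0.0003
grasp_force: 3.4
```

play_rows:
  steps:
    - [[0.001,0,0,0],[0.001,0,0,0],[0.001,0,0,0],[0.001,0,0,0],[0,0,0,0]]

```text
time: 13.0
ee_pos: [0.6096, 0.1754, 0.1769]
tcp_rot: [-180.0, 0.1, 179.5]
wrist_force: [-0.5, -2.2, 6.0]
opening: -0.0
grasp_force: 3.4
```

play_rows:
  steps:
    - [[0.0015,-0.0001,0,0],[0.0015,-0.0001,0,0],[0.0015,-0.0001,0,0],[0.0015,-0.0001,0,0],[0,0,0,0]]

```text
time: 13.42
ee_pos: [0.6035, 0.1751, 0.1769]
tcp_rot: [-180.0, 0.1, 179.5]
wrist_force: [-0.6, -1.0, 7.3]
opening: 0.0003
grasp_force: 3.5
```

play_rows:
  steps:
    - [[0.002,-0.0002,0,0],[0.002,-0.0002,0,0],[0.002,-0.0002,0,0],[0.002,-0.0002,0,0],[0,0,0,0]]

```text
time: 13.83
ee_pos: [0.5954, 0.1744, 0.177]
tcp_rot: [-180.0, 0.1, 179.5]
wrist_force: [0.0, -1.8, 6.7]
opening: -0.0001
grasp_force: 3.4
```

```bash
python3 - <<'E'
from h import *
o=bot.get_obs();print(o['ee_pos'],o['tcp_rot'],o['wrist_force'])
for th in(.2,.25,.3):print(th,dpt(.011,.2,th))
sc=snap('scene')
cv2.imwrite('pics/e.png',cv2.resize(sc['img'][160:310,240:420],(720,600),interpolation=cv2.INTER_CUBIC))
E
```

```text
[0.59543246 0.17441791 0.1769685 ] [-1.79995735e+02  7.37238898e-02  1.79487752e+02] [ 0.02680052 -1.76785336  6.72853769]
0.2 [0.60786404 0.17562174]
0.25 [0.59786702 0.17503771]
0.3 [0.58791167 0.17395476]
```

View pics/e.png

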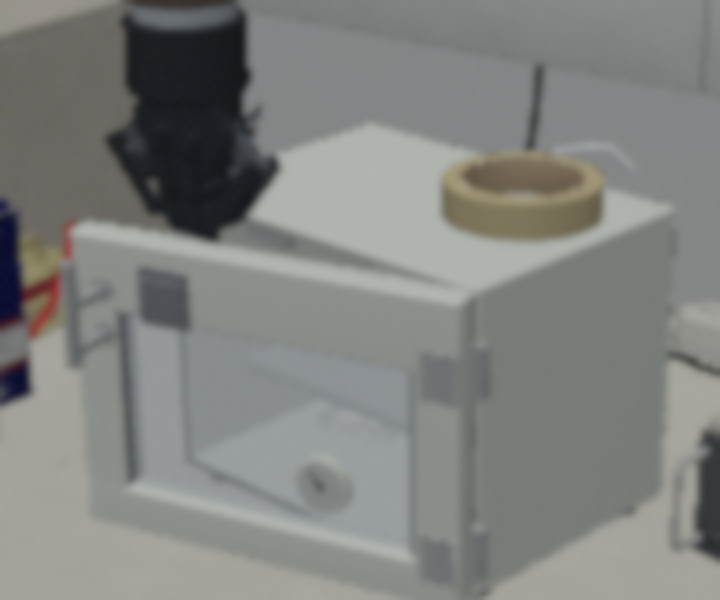

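The door is visibly past the catch, at about 0.26 rad, with the finger still behind its top edge at about (200,230) in the crop. I'll carry on along the arc.

play_rows:
  steps:
    - [[0.008,-0.0013,0,-0.07],[0.008,-0.001,0,-0.07],[0.008,-0.0008,0,-0.07],[0.008,-0.0006,0,-0.07],[0.008,-0.0004,0,-0.07]]

```text
time: 14.3
ee_pos: [0.5561, 0.1658, 0.1768]
tcp_rot: [179.9, 0.1, -160.2]
wrist_force: [0.2, 2.9, 6.7]
opening: -0.0003
grasp_force: 3.3
```

```bash
cat > st.py <<'E'
from h import *
o=bot.get_obs();p=o['ee_pos'];y=o['tcp_rot'][2]
# door angle if finger face (11 mm) lies against the inner face
d=p[:2]-HINGE;r=np.hypot(*d);th=np.arctan2(d[1],d[0])-YAW-np.pi/2+np.arcsin(.011/r)
print(p,y,o['wrist_force'],'r',r,'th',th,'tool-door lag',(th+YAW)-((np.radians(y)-np.pi)%(2*np.pi)))
E
python3 st.py
```

```text
[0.55612077 0.16584691 0.1768189 ] -160.23082437464086 [0.15246345 2.93435046 6.7295296 ] r 0.19917708213819668 th 0.46465603277515855 tool-door lag 0.007917755579995356
```

play_rows:
  steps:
    - [[0,0,-0.003,0],[0,0,-0.003,0],[0,0,-0.003,0],[0,0,-0.003,0],[0,0,-0.002,0]]

```text
time: 14.72
ee_pos: [0.5564, 0.1652, 0.1901]
tcp_rot: [-180.0, -0.0, -160.5]
wrist_force: [0.8, -0.4, -0.1]
opening: -0.0001
grasp_force: 0.0
```

play_rows:
  steps:
    - [[0.0095,0,0,-0.047],[0.0095,0,0,-0.047],[0.0095,0,0,-0.047],[0.0095,0,0,-0.047],[0.0095,0,0,-0.047]]

```text
time: 15.13
ee_pos: [0.5131, 0.1453, 0.19]
tcp_rot: [180.0, -0.0, -146.9]
wrist_force: [-0.2, 0.6, 0.5]
opening: -0.0002
grasp_force: 0.4
```

```bash
python3 st.py
```

```text
[0.51305305 0.14527461 0.18999671] -146.86824730488536 [-0.22310713  0.59843787  0.45882885] r 0.19785664839220132 th 0.7059441268627956 tool-door lag 0.015984883248903126
```

play_rows:
  steps:
    - [[0.0095,0,0,-0.047],[0.0095,0,0,-0.047],[0.0095,0,0,-0.047],[0.0095,0,0,-0.047],[0.0095,0,0,-0.047]]

```text
time: 15.55
ee_pos: [0.4759, 0.1158, 0.19]
tcp_rot: [180.0, -0.0, -133.4]
wrist_force: [0.0, 0.9, -1.0]
opening: -0.0001
grasp_force: 0.4
```

play_rows:
  steps:
    - [[0.0095,0,0,-0.047],[0.0095,0,0,-0.047],[0.0095,0,0,-0.047],[0.0095,0,0,-0.047],[0.0095,0,0,-0.047]]

```text
time: 15.97
ee_pos: [0.4467, 0.0784, 0.1901]
tcp_rot: [180.0, -0.0, -119.9]
wrist_force: [0.3, 0.2, -0.4]
opening: -0.0002
grasp_force: 0.4
```

```bash
python3 st.py; python3 -c "
from h import *;print(bot.get_obs()['q'])"
```

```text
[0.44667602 0.07835549 0.19010621] -119.93880705730783 [ 0.27462129  0.20034239 -0.38883022] r 0.19690872807368623 th 1.1883724674226872 tool-door lag 0.028405825769490356
[ 9.94553641e+00 -8.83330278e+00 -7.92839800e+00  9.09259996e+01
  6.37226013e-03 -5.01156562e+01]
```

Next I'll push to about 1.42 rad, slowing at the end, then back off from the door and rise.

play_rows:
  steps:
    - [[0.0095,0,0,-0.047],[0.0095,0,0,-0.047],[0.0095,0,0,-0.047],[0.0095,0,0,-0.047],[0.006,0,0,-0.03]]

```text
time: 16.38
ee_pos: [0.428, 0.0382, 0.1903]
tcp_rot: [180.0, -0.0, -107.5]
wrist_force: [1.0, 2.1, 0.6]
opening: 0.0001
grasp_force: 1.3
```

play_rows:
  steps:
    - [[0.003,0,0,-0.015],[0,0,0,0],[-0.003,0,0,0],[-0.005,0,0,0],[-0.008,0,0,0]]

```text
time: 16.8
ee_pos: [0.4321, 0.0518, 0.1903]
tcp_rot: [180.0, -0.0, -106.8]
wrist_force: [0.0, 0.3, -0.0]
opening: -0.0002
grasp_force: 0.0
```

play_rows:
  steps:
    - [[-0.01,0,0,0],[0,0,-0.02,0],[0,0,-0.03,0],[0,0,-0.03,0],[0,0,-0.03,0]]

```text
time: 17.22
ee_pos: [0.4348, 0.062, 0.3013]
tcp_rot: [180.0, -0.0, -106.7]
wrist_force: [0.9, -0.1, 0.5]
opening: -0.0002
grasp_force: 0.0
```

play_rows:
  steps:
    - [[-0.02,0,0,0],[-0.03,0,0,0],[-0.03,0,0,0],[-0.02,0,0,0],[0,0,0,0]]

```text
time: 17.63
ee_pos: [0.4643, 0.1607, 0.2991]
tcp_rot: [179.9, -0.0, -106.5]
wrist_force: [1.3, -0.3, 0.3]
opening: -0.0002
grasp_force: 0.0
```

```bash
python3 - <<'E'
from h import *
o=bot.get_obs();print(o['time'],o['ee_pos'],o['wrist_force'])
cv2.imwrite('pics/f.png',snap('scene')['img'])
E
```

```text
17.6333 [0.46430177 0.16067558 0.29913566] [ 1.28482845 -0.30862859  0.3442921 ]
```

View pics/f.png

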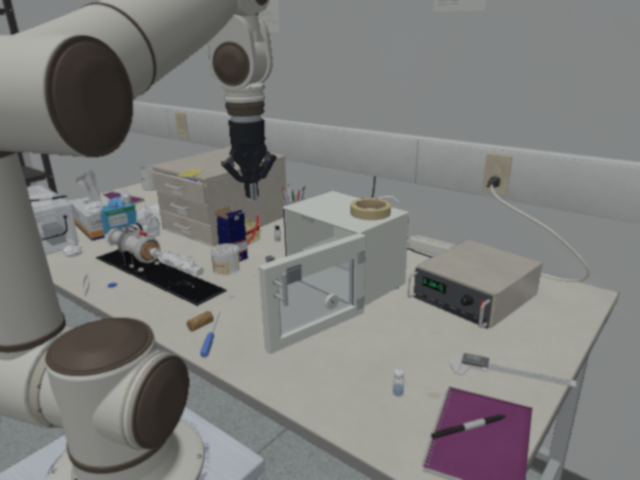

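The door stands about square to the cabinet, with its free edge at about (270,340). The tape (370,208), tub (225,258) and vial (398,382) haven't moved, and the arm is clear.

```bash
python3 -c "
from workcell import bot
print(bot.job_done())"
```

```text
the job is handed in; nothing more can be done
None
```

I opened the cabinet door to about 1.4 rad (estimated from the finger position) and handed the job in; the tape, tub and vial look unmoved and the arm is clear, but no verdict came back.

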